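Plug a new USB adapter into the swivelled outlet of an attic power strip

ROBOT

A 7-joint arm with a two-finger parallel gripper is mounted at the origin on the work surface. World frame = base frame: x ahead of the robot, y to its left, z up, the work surface at z = 0. Lengths are in mm, angles in rad, forces in N, time in s.
With the tool pointing down it reaches from about 400 to 875 mm from the base axis. Payload 4.4 kg.
Tool frame: the origin (TCP) lies midway between the tips of the shut fingers; the grasp point (between the pads) lies 19 mm behind it; z points along the fingers, y is the line along which they close (so a half turn about z gives the same grasp; the last joint's range is limited). The gripper opens to 85 mm and grips with 20 to 120 N. Pads are 22 mm wide; open, the fingers measure 114 mm over their backs; the gripper's body (76 mm by 85 mm) begins 54 mm behind the grasp point. The pads swing forward as they close: fully open they stand 13 mm farther back than shut.
Start: joints at [1.156, 0.628, 0.038, 1.517, -0.027, 0.996, -0.02], TCP at [222.179, -610.864, 231.313] pointing down, gripper open.
Joint ranges: [-3.06, 3.06], [-0.37, 2.12], [-1.25, 1.32], [0.18, 2.47], [-1.1, 4.24], [0.23, 1.98], [-2.94, 2.94]. Speed limits (rad/s): [2.57, 2.57, 3.14, 3.14, 3.14, 3.14, 3.14].

INTERFACE

Orientations are given as a 3x3 rotation matrix whose columns are the frame's x, y, z axes.
In Python, from bench import ctrl gives the robot as it stands. The module is installed in compiled form; this text tells all that it offers.
- The arm moves only by the tool send_rows, never from a script. Its argument "moves" is one flat list of numbers, 6 for each row, row after row: the shift along the tool's x, y, z in mm, then the turn, a rotation vector about the tool's x, y, z in rad. In form: [dx, dy, dz, wx, wy, wz, dx, dy, dz, wx, wy, wz, ...]. A call has 1 to 10 rows; each row is the pose to reach, as a shift and turn from the pose commanded when the call began, along the tool's axes at that moment; what a row does not reach only later rows make up. A row lasts 1/12 s, in which the tool goes at most 41.7 mm and 7.16 degrees, less where a joint would pass 70% of its speed; a pose out of reach is approached as far as the arm can. A call with a gripper value outside its range is refused whole. "claw" is the opening, from 0 (shut) to 1 (fully open), set as the call begins (left out, the last holds). The fingers move at their own pace and stop on an object; "newtons" is the grip in N (left out, the last holds). Time passes only in rows, so rows that repeat a pose let the fingers close. It gives the time, the measured TCP pose, the force, the opening and the grip force at its end, in the units of the state.
- ctrl.observe(): the state, without advancing time (a new reading comes with each control period).
- ctrl.grab_frame(name): name is "scene" or "top" or "wrist"; returns a dict with "pixels" (480x640x3 uint8, red, green, blue), "range_z" (480x640 float32, mm along the optical axis (not along the pixel's ray), 0 where there is no reading), "vertical_fov" (degrees; the focal length in pixels is half the picture's height over the tangent of half this angle, whatever the lens; pixels are square), "cx", "cy" (the principal point, pixels), "R" (3x3) and "t" (3): a world point X has camera coordinates R X + t; the wrist camera has in their place "hand_eye" (4x4, takes a point from camera to tool coordinates, whose origin is the TCP and whose axes are the flange's). Camera axes: x right, y down, z forward; pixel columns grow to the right and rows downward; lengths in mm; the calibration is good to about 2 mm. A picture is of the moment at which its call begins: read the wrist's pose just before it.
- ctrl.finish_job(): hands the job in; it is judged then, once.
The state is a dict: "time": time; "joints": joint angles; "qd": joint speeds; "effort": joint torques, N m; "ee_pos": TCP position; "tcp_rot": TCP orientation; "wrist_force": force on the tool from outside, world axes, zero at the start; "moment": the same for the moment, N m; "gripper_width": opening from 0.0 (shut) to 1.0 (fully open); "gripper_force": force on a finger pad.
Only numpy, scipy, OpenCV 4.12 (cv2) and the standard library are available. Lean on these libraries where they do the work, as an engineer would, in place of code of your own. Each camera call takes 0.05 s, during which the arm holds its last target. There are 200 camera calls.

TASK

Take the new USB adapter out of its opened carton and plug it fully home, upright, into the free outlet of the power strip, feeling for the pin holes with a light touch and never forcing the pins. Then let go of it and switch the strip on at its rocker, leaving everything else on the table where it is.

Things in the scene. Friction and masses are not known exactly. Their poses are not given: they have to be found in the camera images.
- adapter: New white USB adapter, a block plug of about 140 g, standing pins down in the carton's tray, turned up to 30 degrees from it. Origin midway between the tips of its two pins, z up through the body. Round-ended steel pins 4.8 mm thick, 19 mm long, 19 mm apart along own y; above them a round boss 37 mm across and 17 mm high; then the body. Half a turn about z makes no difference.
- adapter_top (a point): Centre of the top of the adapter's body, 94 mm above its origin. The body is an upright block 44 mm (own x) by 58 mm (own y) by 58 mm high; its underside, the shoulder, is 36 mm above the origin.
- carton: Opened cardboard carton, 130 (x) by 110 (y) by 60 mm high, walls 3 mm, fixed to the table; origin under its centre. A card tray inside, its face 45 mm above the table, has a round 40 mm hole in which the adapter's boss hangs, shoulder on the card.
- strip: Power strip fixed to the table, 74 mm wide (x), 366 mm long (y), top 44 mm above the table; origin under its centre. On its centre line three round outlets at y = -115, -40, +35 mm and a rocker switch at y = +122 mm. One outlet holds a flat night light (40 mm square, 20 mm proud), one a safety cap sunk in its well, one is free; which is which varies.
- outlet: The free outlet's fixed black bezel, flush with the strip's top, axes as the strip's; origin at the centre of its mouth, z up. Within it a white insert with a round well 39.4 mm across, 17.5 mm deep. The insert swivels stiffly: it stands turned anywhere from -43 to +43 degrees about z from the strip's axes, and no reading tells the angle: see it or feel for it.
- well_floor (a point): Centre of the well's floor, 17.5 mm below the mouth. Two round pin holes 6.7 mm across, 19 mm apart, centred here; at insert angle 0 they lie along the strip's y. Lowered at the right angle (within about 5 degrees) and well centred, the pins sink in; else they rest on the floor. Axes as the strip's.
- outlet_home (a point): Where the adapter's origin is when fully home: 36 mm below the mouth, the shoulder on the strip's top. The holes go through 8 mm of floor; in the last 8 mm or so of travel the pins spread sprung contacts, which takes a slow push of about 10 N (more if quick), and are then held.
- rocker (a joint): The strip's black rocker switch, 21 mm (x) by 34 mm (y), about 10 mm proud of the strip; it stays where it is left. 0 = off, the end towards the strip's +y end raised; 0.30 rad = on, that end pressed down. It takes about 4 N there and the end sinks about 4 mm.
- rocker_on_end (a point): Point on top of the rocker's raised end (towards the strip's +y end), 14 mm from its pivot and about 57 mm above the table when off: press straight down here to switch on.
- old_charger: Small old white charger with two pins, 36 by 36 by 30 mm, lying on its side on the table; to be left alone. Origin under its centre.
- screwdriver: Screwdriver lying on the table near the robot; to be left alone.
- tape: Roll of paper tape lying flat, 96 mm across, 24 mm high; to be left alone.
- jar: Glass jar, 68 mm across, 85 mm high; to be left alone.
- glue: White glue bottle, 48 mm across, 150 mm high; to be left alone.
- mug: Blue mug, 80 mm across, 92 mm high; to be left alone.
There are look-alikes about, which are no part of the job. What is shaped like the adapter but red is not meant.

How it is judged (in metres and radians):
On the way, in this order (a step that is already met when the one before it is completed fails the run):
1. the adapter is fully home and upright in the free outlet (z of adapter in the frame of outlet below -0.0345 m and horizontal distance between adapter and outlet below 0.003 m and angle between adapter's own z axis and vertical below 0.06 rad), for 0.3 s.
2. after that, the strip is switched on (value of joint rocker above 0.22 rad), for 0.2 s.
At the end, for the whole second after the job is handed in: The adapter stands in the free outlet, its shoulder within 1.5 mm of the strip's top, centred within 3 mm, upright within 0.06 rad and at rest, and the rocker is on (joint above 0.22 rad) (all of step 1 and linear speed of adapter below 0.02 m/s and value of joint rocker above 0.22 rad); the robot touches nothing.
It fails at once if the adapter is forced against the outlet with more than 60 N (contact force between adapter and outlet above 60 N).
It fails at once if something else on the table is moved by more than 40 mm (distance of any of old_charger, screwdriver, tape, jar, glue, mug from where it was at the start of the episode above 0.04 m).
It also fails if it takes over 72 s, if anything falls off the work surface, if the arm or the gripper's body presses on something with over 40 N, if the wrist force passes 120 N, or if a joint passes its speed limit or range.

## Working session

There is one attempt and no reset: what is moved stays moved. The work goes in short steps, Python scripts to look and compute and a tool call to move; the robot and the scene stay as the last step left them, time stands still between calls to the robot, and variables do not carry over. Pictures are saved under pics/ and viewed, at most 10 in all, crops included, and the job is handed in when it is done.

Besides the shell and the picture viewer there is one more tool, called after "Call:" as a command line: name --argument value ..., lists and objects as JSON in quotes. send_rows: Moves the arm, as the interface text tells. Its arguments: {"type":"object","properties":{"moves":{"type":"array","items":{"type":"number"}},"claw":{"type":"number"},"newtons":{"type":"number"}},"required":["moves"]}

```bash
mkdir -p pics; cat > h.py <<'E'
import numpy as np, cv2
from bench import ctrl
def cam(name):
    s=ctrl.observe(); f=ctrl.grab_frame(name)
    F=240/np.tan(np.radians(f["vertical_fov"])/2)
    if name=="wrist":
        H=np.array(f["hand_eye"]); Rt=np.array(s["tcp_rot"]); 
        Rw=Rt@H[:3,:3]; o=Rt@H[:3,3]+np.array(s["ee_pos"])
    else:
        R=np.array(f["R"]); Rw=R.T; o=-R.T@np.array(f["t"])
    f.update(F=F,Rw=Rw,o=o); return f
def ray(f,u,v):
    return f["Rw"]@np.array([(u-f["cx"])/f["F"],(v-f["cy"])/f["F"],1])
def onplane(f,u,v,z):
    d=ray(f,u,v); return f["o"]+d*(z-f["o"][2])/d[2]
def pt(f,u,v): # by depth
    return f["o"]+ray(f,u,v)*f["range_z"][int(v),int(u)]
def cloud(f):
    v,u=np.mgrid[:480,:640]
    d=np.stack([(u-f["cx"])/f["F"],(v-f["cy"])/f["F"],np.ones_like(u,float)],-1)*f["range_z"][...,None]
    return d@f["Rw"].T+f["o"]
def save(f,n): cv2.imwrite("pics/"+n,f["pixels"][:,:,::-1])
E
python3 - <<'E'
from h import *
s=ctrl.observe(); print({k:np.round(s[k],3).tolist() for k in s})
f=cam("top"); g=cam("scene")
import pickle; pickle.dump((f,g),open("a.pkl","wb"))
save(f,"top.png"); save(g,"scene.png"); print(f["o"],f["F"],f["Rw"],g["o"],(f["range_z"]>0).mean())
E
```

```text
{'time': 0.0, 'joints': [1.156, 0.629, 0.038, 1.518, -0.027, 0.996, -0.02], 'qd': [-0.0, -0.001, 0.002, 0.0, 0.001, -0.001, -0.0], 'effort': [0.0, -56.341, 1.226, -19.345, 0.011, 0.01, -0.0], 'ee_pos': [221.979, -610.269, 230.383], 'tcp_rot': [[0.94, 0.342, -0.001], [0.342, -0.94, 0.002], [-0.0, -0.002, -1.0]], 'wrist_force': [0.628, 0.35, -0.866], 'moment': [0.034, -0.003, 0.005], 'gripper_force': 0.0, 'gripper_width': 0.998}
[ 485.72945757   -2.75157998 1564.32060089] 563.4055603556653 [[-0.02571415 -0.99802405  0.05733034]
 [-0.99966335  0.02547313 -0.004931  ]
 [ 0.00346088 -0.05743784 -0.99834309]] [1136.36675107  -35.31954309  960.89376163] 0.996083984375
```

View pics/top.png

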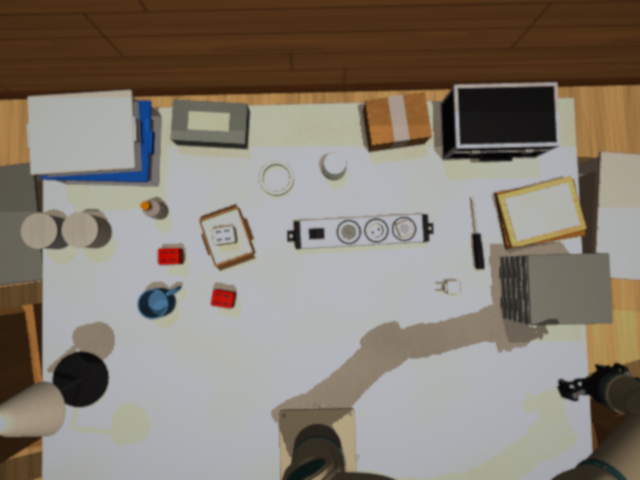

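View pics/scene.png

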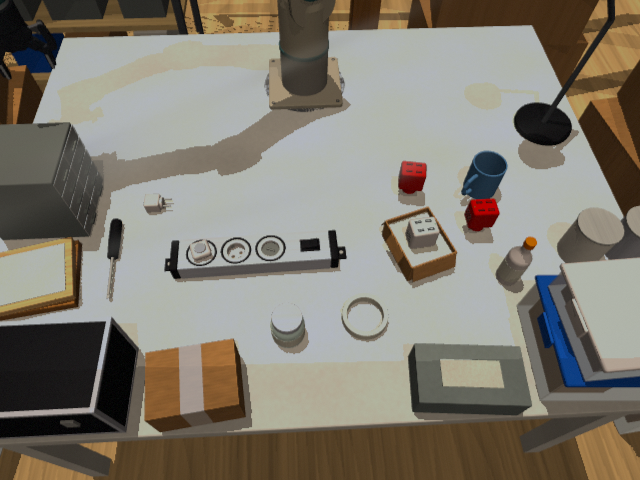

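The top view shows the strip at about (361,231), with the rocker at (317,233) on its left (+y) end. The outlets are at (349,231), (376,230) and (404,229), and the one at 404 holds the night light. The white adapter stands in the carton at (224,235), and the red look-alikes at (170,256) and (223,298) are not the one meant. The free outlet is either 349 (grey) or 376 (two dots), so I'll check depth.

```bash
python3 - <<'E'
from h import *; import pickle
f,g=pickle.load(open("a.pkl","rb"))
for n,c,px in(("top",f,[(317,233),(349,231),(376,230),(404,229),(224,235)]),("scene",g,[(309,245),(270,248),(237,250),(200,250),(422,230)])):
    P=cloud(c)
    for u,v in px: print(n,u,v,P[v,u].round(0), P[v-3:v+4:3,u-3:u+4:3,2].round(0).ravel())
P=cloud(f); 
# adapter top
m=((P[...,2]>90)&(P[...,2]<120)); m[:200]=0;m[270:]=0;m[:,:195]=0;m[:,260:]=0
v,u=np.nonzero(m); print(len(u), P[m].mean(0))
q=np.array([onplane(f,a,b,103)[:2] for a,b in zip(u,v)],np.float32); print("adapter",cv2.minAreaRect(q))
m=((P[...,2]>30)&(P[...,2]<54)); m[:205]=0;m[255:]=0;m[:,:285]=0;m[:,438:]=0
v,u=np.nonzero(m); q=np.array([onplane(f,a,b,44)[:2] for a,b in zip(u,v)],np.float32); print("strip",cv2.minAreaRect(q))
a=cv2.resize(f["pixels"][205:255,285:440],None,fx=5,fy=5,interpolation=2); b=cv2.resize(g["pixels"][225:285,160:350],None,fx=4,fy=4,interpolation=2)
w=775; a=a[:,:w]; b=b[:, :w]; o=np.zeros((500,w,3),np.uint8); o[:250,:a.shape[1]]=a; o[255:495,:b.shape[1]]=b[:240]
cv2.imwrite("pics/crop.png",o[:,:,::-1])
E
```

```text
top 317 233 [578. -12.  57.] [62. 51. 57. 55. 57. 50. 59. 57. 56.]
top 349 231 [ 583. -100.   34.] [35. 39. 34. 40. 34. 34. 39. 36. 34.]
top 376 230 [ 584. -174.   24.] [23. 29. 29. 29. 24. 28. 20. 31. 26.]
top 404 229 [ 582. -244.   70.] [70. 67. 71. 68. 70. 68. 69. 71. 63.]
top 224 235 [577. 230.  99.] [101. 102. 105. 106.  99. 102. 101. 105. 103.]
scene 309 245 [585. -12.  53.] [51. 52. 53. 54. 53. 56. 46. 45. 47.]
scene 270 248 [578. -98.  37.] [31. 36. 34. 36. 37. 34. 37. 38. 34.]
scene 237 250 [ 571. -173.   23.] [27. 23. 27. 24. 23. 25. 23. 26. 17.]
scene 200 250 [ 591. -246.   62.] [65. 66. 67. 66. 62. 66. 63. 63. 60.]
scene 422 230 [590. 225. 103.] [101. 101. 100. 100. 103. 102.  99. 103.  98.]
377 [575.63531112 231.62377385 102.61720205]
adapter ((575.372802734375, 231.30905151367188), (44.55750274658203, 58.85235595703125), 6.16798210144043)
strip ((580.9091186523438, -132.03472900390625), (74.67292785644531, 364.845947265625), 1.6836191415786743)
```

View pics/crop.png

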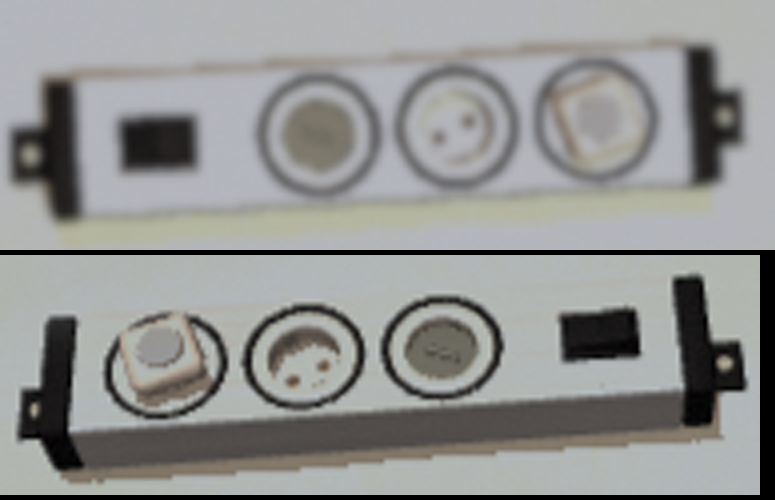

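The crop confirms the free outlet is the one at (376,230). It has a white insert, two pin holes and a floor about 18 mm deep. The one at 349 is the grey cap and the one at 404 is the night light. The adapter is the white block at (224,235).

Next is a wrist-camera view over the outlet.

```bash
cat >> h.py <<'E'
from scipy.spatial.transform import Rotation as Ro
def down(yaw): # tool pointing down, tool y (closing) axis at angle 'yaw' deg from world y + 180, tool x at yaw from world x
    c,s=np.cos(np.radians(yaw)),np.sin(np.radians(yaw)); return np.array([[c,s,0],[s,-c,0],[0,0,-1.]])
def go(p,yaw,n=True):
    s=ctrl.observe(); R=np.array(s["tcp_rot"]); 
    sh=R.T@(np.array(p,float)-s["ee_pos"]); w=Ro.from_matrix(R.T@down(yaw)).as_rotvec()
    print("shift",sh.round(1),"turn",w.round(4),"rows>=",max(np.linalg.norm(sh)/41.7,np.degrees(np.linalg.norm(w))/7.16).round(1))
def st():
    s=ctrl.observe(); x=np.array(s["tcp_rot"]); print("t",round(s["time"],2),"p",np.round(s["ee_pos"],1),"yaw",np.degrees(np.arctan2(x[1,0],x[0,0])).round(2),"z",x[:,2].round(4),"F",np.round(s["wrist_force"],1),"M",np.round(s["moment"],2),"grip",np.round([s["gripper_width"],s["gripper_force"]],3))
E
python3 - <<'E'
from h import *
f=ctrl.grab_frame("wrist"); H=np.array(f["hand_eye"]); print(H.round(3),f["vertical_fov"],f["cx"],f["cy"])
st()
o=down(0)@H[:3,3]; print(o)
# aim: optical axis hits outlet at z=35 
d=down(0)@H[:3,2]
z=230; ax=o+np.array([0,0,z]); hit=ax+d*(35-ax[2])/d[2]; p=np.array([582,-172,0])-[hit[0],hit[1],0]; p[2]=z; print("target",p)
go(p,0)
E
```

```text
[[-0.00000e+00 -9.59000e-01 -2.85000e-01  7.21840e+01]
 [ 1.00000e+00 -1.00000e-03  1.00000e-03  7.60000e-02]
 [-2.00000e-03 -2.85000e-01  9.59000e-01 -1.42344e+02]
 [ 0.00000e+00  0.00000e+00  0.00000e+00  1.00000e+00]] 66.93027223997221 324.64428063027333 240.8081756748032
t 0.15 p [ 222.  -610.4  230.6] yaw 19.98 z [-5.0e-04  1.3e-03 -1.0e+00] F [-0.4  0.3 -0.5] M [ 0.01  0.02 -0.02] grip [1. 0.]
[ 7.21843676e+01 -7.58157781e-02  1.42343732e+02]
target [ 610.13443076 -171.4416829   230.        ]
shift [ 514.8 -279.9    1. ] turn [-1.400e-03  3.000e-04  3.487e-01] rows>= 14.1
```

Call:
send_rows --moves '[515,-280,1,0,0,0.349,515,-280,1,0,0,0.349,515,-280,1,0,0,0.349,515,-280,1,0,0,0.349,515,-280,1,0,0,0.349,515,-280,1,0,0,0.349,515,-280,1,0,0,0.349,515,-280,1,0,0,0.349,515,-280,1,0,0,0.349,515,-280,1,0,0,0.349]'

```text
time: 0.98
ee_pos: [499.1, -296.9, 230.5]
tcp_rot: [[1.0, -0.0, -0.0], [-0.0, -1.0, 0.0], [-0.0, -0.0, -1.0]]
wrist_force: [0.6, -0.7, -0.8]
gripper_width: 1.001
gripper_force: 0.0
```

```bash
python3 - <<'E'
from h import *
st(); go([610,-171.4,230],0)
E
```

```text
t 0.98 p [ 499.1 -296.9  230.5] yaw -0.02 z [-2.e-04  2.e-04 -1.e+00] F [ 0.6 -0.7 -0.8] M [ 0.01 -0.04  0.03] grip [1.001 0.   ]
shift [ 110.8 -125.5    0.5] turn [-0.0002  0.0002 -0.0003] rows>= 4.0
```

Call:
send_rows --moves '[111,-125,0,0,0,0,111,-125,0,0,0,0,111,-125,0,0,0,0,111,-125,0,0,0,0,111,-125,0,0,0,0,111,-125,0,0,0,0,111,-125,0,0,0,0,111,-125,0,0,0,0]'

```text
time: 1.65
ee_pos: [608.0, -175.6, 230.5]
tcp_rot: [[1.0, -0.003, -0.001], [-0.003, -1.0, -0.001], [-0.001, 0.001, -1.0]]
wrist_force: [1.3, -1.7, 0.0]
gripper_width: 0.997
gripper_force: 0.0
```

```bash
python3 - <<'E'
from h import *
import pickle
st(); f=cam("wrist"); pickle.dump(f,open("w.pkl","wb")); save(f,"w1.png")
E
```

```text
t 1.65 p [ 608.  -175.6  230.5] yaw -0.15 z [-0.0012 -0.0011 -1.    ] F [ 1.3 -1.7  0. ] M [-0.07 -0.04  0.  ] grip [0.997 0.   ]
```

View pics/w1.png

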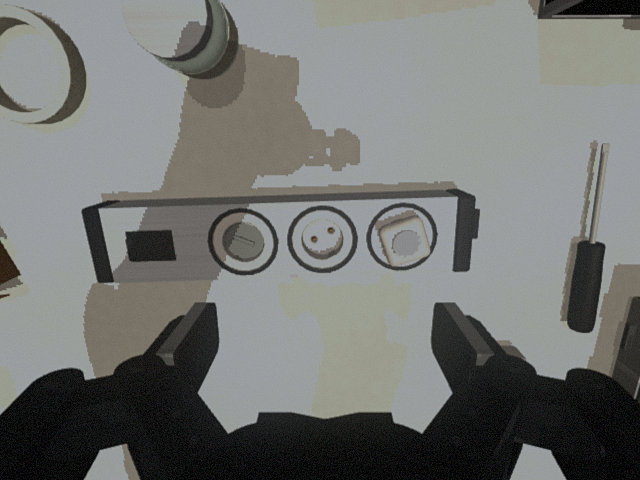

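The wrist view shows the outlets at (242,241), (322,238) and (402,237). The free one's pin holes are near (314,239) and (331,233). I'll go lower, straight above it, for an accurate angle.

Call:
send_rows --moves '[-95,0,140,0,0,0,-95,0,140,0,0,0,-95,0,140,0,0,0,-95,0,140,0,0,0,-95,0,140,0,0,0,-95,0,140,0,0,0,-95,0,140,0,0,0,-95,0,140,0,0,0]'

```text
time: 2.37
ee_pos: [516.4, -174.8, 92.1]
tcp_rot: [[1.0, -0.001, 0.004], [-0.001, -1.0, -0.001], [0.004, 0.001, -1.0]]
wrist_force: [0.5, 0.5, 1.0]
gripper_width: 1.002
gripper_force: 0.0
```

```bash
python3 - <<'E'
from h import *
import pickle
st(); f=cam("wrist"); pickle.dump(f,open("w.pkl","wb"))
g=cv2.cvtColor(f["pixels"],cv2.COLOR_RGB2GRAY)
# expected outlet pixel
c=f["Rw"].T@(np.array([582,-172,26.5])-f["o"]); u0,v0=int(f["cx"]+f["F"]*c[0]/c[2]),int(f["cy"]+f["F"]*c[1]/c[2]); print(u0,v0)
r=50; k=g[v0-r:v0+r,u0-r:u0+r]
save(f,"w2full.png"); cv2.imwrite("pics/w2.png",cv2.resize(f["pixels"][v0-r:v0+r,u0-r:u0+r,::-1],None,fx=6,fy=6,interpolation=2))
for th in (60,80,100,120,140):
    n,l,s,ce=cv2.connectedComponentsWithStats((k<th).astype(np.uint8))
    for i in range(1,n):
        if 15<s[i,4]: print(th,s[i],ce[i].round(2),onplane(f,ce[i][0]+u0-r,ce[i][1]+v0-r,26.5).round(1))
E
```

```text
t 2.37 p [ 516.4 -174.8   92.1] yaw -0.06 z [ 0.004  -0.0012 -1.    ] F [0.5 0.5 1. ] M [-0.05  0.01  0.03] grip [1.002 0.   ]
318 145
60 [  0   0  20  27 204] [5.92 8.46] [ 604.2 -148.2   26.5]
60 [88  0 12 13 72] [95.54  3.58] [ 606.6 -196.3   26.5]
60 [30 10 15 10 24] [37.5  14.71] [ 601.  -165.1   26.5]
60 [64 36 10  8 53] [68.58 39.51] [ 588.1 -182.    26.5]
60 [34 52 11  9 63] [38.67 55.67] [ 579.5 -165.4   26.5]
60 [  0  69  27  31 244] [ 9.1  87.85] [ 561.7 -148.3   26.5]
60 [82 91 13  9 22] [88.09 95.09] [ 557.5 -193.5   26.5]
80 [  0   0  20  29 219] [6.03 8.67] [ 604.  -148.3   26.5]
80 [88  0 12 13 78] [95.41  3.77] [ 606.5 -196.3   26.5]
80 [ 15   8  77  77 478] [48.68 40.26] [ 587.7 -171.1   26.5]
80 [64 35 11 10 69] [68.62 39.64] [ 588.  -182.1   26.5]
80 [33 51 12 11 91] [38.34 55.31] [ 579.7 -165.3   26.5]
80 [  0  65  30  35 309] [ 9.65 87.55] [ 561.8 -148.6   26.5]
80 [ 78  82  22  18 155] [92.27 93.18] [ 558.5 -195.8   26.5]
100 [  0   0  21  30 236] [6.03 8.99] [ 603.9 -148.3   26.5]
100 [87  0 13 14 85] [95.13  3.86] [ 606.4 -196.1   26.5]
100 [ 14   7  79  82 8
[... 215 characters left out ...]
9   26.5]
100 [ 76  81  24  19 176] [91.81 93.05] [ 558.6 -195.6   26.5]
120 [  0   0  22  33 267] [6.21 9.52] [ 603.6 -148.3   26.5]
120 [87  0 13 14 90] [95.08  4.06] [ 606.3 -196.1   26.5]
120 [  13    5   80   85 1593] [45.41 41.91] [ 586.8 -169.3   26.5]
120 [ 63  33  13  13 124] [69.04 39.5 ] [ 588.1 -182.3   26.5]
120 [ 31  48  16  17 200] [38.44 56.12] [ 579.2 -165.3   26.5]
120 [  0  61  33  39 487] [ 9.55 88.02] [ 561.6 -148.5   26.5]
120 [ 75  81  25  19 200] [90.96 93.21] [ 558.5 -195.1   26.5]
140 [   0    0  100  100 6895] [36.91 53.86] [ 580.5 -164.5   26.5]
140 [86  0 14 15 96] [94.94  4.21] [ 606.2 -196.    26.5]
140 [ 63  33  13  14 141] [68.92 39.5 ] [ 588.1 -182.2   26.5]
```

View pics/w2.png

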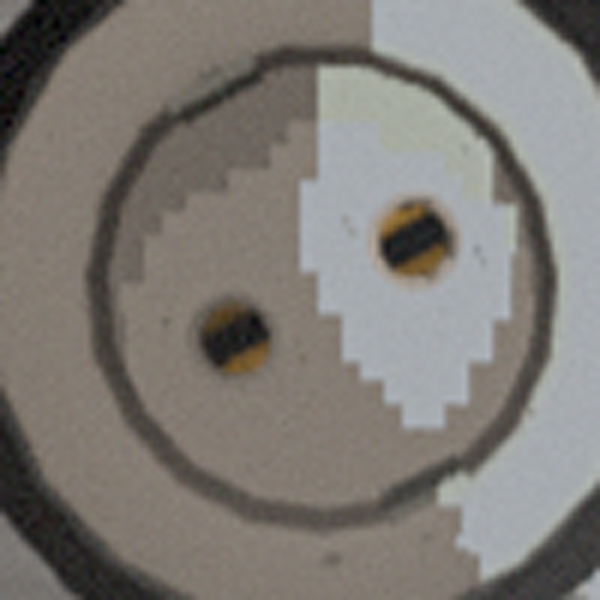

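The pin holes sit at crop (416,240) and (236,336). That puts their midpoint near (583.7,-173.7) and the axis about 28° from world y. The notches at (215,90) and (425,480) give the same angle. Next I'll look at the adapter from the same tool yaw and viewing distance, so any calibration bias cancels.

Call:
send_rows --moves '[-8,-200,-80,0,0,0,-8,-405,-80,0,0,0,-8,-405,-80,0,0,0,-8,-405,-80,0,0,0,-8,-405,-80,0,0,0,-8,-405,-80,0,0,0,-8,-405,-80,0,0,0,-8,-405,-80,0,0,0,-8,-405,-80,0,0,0,-8,-405,-80,0,0,0]'

```text
time: 3.25
ee_pos: [507.0, 235.0, 172.6]
tcp_rot: [[1.0, 0.001, 0.003], [0.001, -1.0, 0.002], [0.003, -0.002, -1.0]]
wrist_force: [1.6, -0.1, 0.2]
gripper_width: 0.999
gripper_force: 0.0
```

Call:
send_rows --moves '[0,0,0,0,0,0,0,0,0,0,0,0,0,0,0,0,0,0,0,0,0,0,0,0]'

```text
time: 3.58
ee_pos: [506.9, 229.6, 171.0]
tcp_rot: [[1.0, -0.002, 0.001], [-0.002, -1.0, -0.001], [0.001, 0.001, -1.0]]
wrist_force: [-0.6, -1.6, 0.2]
gripper_width: 1.002
gripper_force: 0.0
```

```bash
python3 - <<'E'
from h import *
import pickle
st(); f=cam("wrist"); pickle.dump(f,open("w3.pkl","wb")); save(f,"w3.png")
P=cloud(f); m=(P[...,2]>88)&(P[...,2]<120)&(abs(P[...,0]-576)<60)&(abs(P[...,1]-231)<60)
n,l,s,ce=cv2.connectedComponentsWithStats(m.astype(np.uint8)); i=1+s[1:,4].argmax(); print(s[i],ce[i])
v,u=np.nonzero(l==i); q=np.array([onplane(f,a,b,103)[:2] for a,b in zip(u,v)],np.float32); print(np.median(P[l==i][:,2]),cv2.minAreaRect(q),q.mean(0))
m=(P[...,2]>52)&(P[...,2]<70)&(abs(P[...,0]-566)<110)&(abs(P[...,1]-226)<110)
v,u=np.nonzero(m);q=np.array([onplane(f,a,b,60)[:2] for a,b in zip(u,v)],np.float32); print("carton",cv2.minAreaRect(q))
E
```

```text
t 3.58 p [506.9 229.6 171. ] yaw -0.14 z [ 8.e-04 -7.e-04 -1.e+00] F [-0.6 -1.6  0.2] M [0.02 0.02 0.03] grip [1.002 0.   ]
[ 265   91  108   90 8014] [320.04255054 135.39281258]
102.50167002318395 ((577.0704345703125, 231.52322387695312), (42.90449905395508, 56.551910400390625), 6.590636730194092) [577.72797 231.45128]
carton ((576.4794311523438, 230.7838592529297), (133.10952758789062, 113.55050659179688), 18.335702896118164)
```

View pics/w3.png

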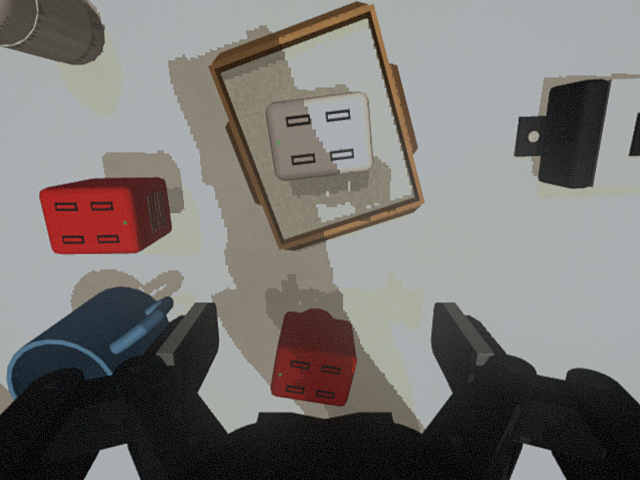

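The wrist view shows the white adapter in the carton at (320,136), with the red look-alikes at (105,215) and (315,358). I'll grip it first across its 58 mm faces, then across the 44 mm faces. That centres it on both axes and also reveals the camera bias.

```bash
python3 - <<'E'
from h import *
go([577,231.5,125],6.4); go([577,231.5,63],6.4)
E
```

```text
shift [70.2 -2.4 45.9] turn [ 0.0008 -0.0003 -0.1148] rows>= 2.0
shift [ 70.1  -2.5 107.9] turn [ 0.0008 -0.0003 -0.1148] rows>= 3.1
```

Call:
send_rows --moves '[40,-2,10,0,0,-0.114,70,-2.4,20,0,0,-0.114,70,-2.4,30,0,0,-0.114,70,-2.4,60,0,0,-0.114,70,-2.4,85,0,0,-0.114,70,-2.4,100,0,0,-0.114,70,-2.4,108,0,0,-0.114,70,-2.4,108,0,0,-0.114,70,-2.4,108,0,0,-0.114]'

```text
time: 4.38
ee_pos: [576.8, 232.7, 62.9]
tcp_rot: [[0.994, 0.112, 0.0], [0.112, -0.994, -0.0], [0.0, 0.0, -1.0]]
wrist_force: [0.1, -0.2, 0.5]
gripper_width: 1.0
gripper_force: 0.0
```

Call:
send_rows --moves '[0,0,0,0,0,0,0,0,0,0,0,0,0,0,0,0,0,0,0,0,0,0,0,0,0,0,0,0,0,0,0,0,0,0,0,0,0,0,0,0,0,0,0,0,0,0,0,0]' --claw 0.55 --newtons 20

```text
time: 5.05
ee_pos: [577.5, 232.8, 64.1]
tcp_rot: [[0.994, 0.113, 0.002], [0.113, -0.994, -0.0], [0.002, 0.001, -1.0]]
wrist_force: [-0.3, -2.7, 6.4]
gripper_width: 0.677
gripper_force: 24.7
```

```bash
python3 - <<'E'
from h import *
st()
E
```

```text
t 5.05 p [577.5 232.8  64.1] yaw 6.48 z [ 2.5e-03 -4.0e-04 -1.0e+00] F [-0.3 -2.7  6.4] M [-0.53  0.01  0.02] grip [ 0.677 24.711]
```

```bash
python3 - <<'E'
from h import *
print(np.round(ctrl.observe()["joints"],3))
E
```

```text
[-0.508  0.804  0.13   1.73  -0.161  0.616 -1.744]
```

Call:
send_rows --moves '[0,0,0,0,0,0,0,0,0,0,0,0,0,0,0,0,0,0,0,0,0,0,0,0,0,0,0,0,0,0]' --claw 1

```text
time: 5.47
ee_pos: [576.1, 234.0, 62.5]
tcp_rot: [[0.993, 0.114, -0.0], [0.114, -0.993, 0.0], [-0.0, -0.0, -1.0]]
wrist_force: [0.0, 0.5, 0.1]
gripper_width: 0.998
gripper_force: 0.0
```

```bash
python3 - <<'E'
from h import *
st()
E
```

```text
t 5.47 p [576.1 234.   62.5] yaw 6.54 z [-2.e-04  2.e-04 -1.e+00] F [0.  0.5 0.1] M [ 0.04  0.04 -0.01] grip [0.998 0.   ]
```

Call:
send_rows --moves '[0.5,1,0,0,0,-0.11,0.7,1.4,0,0,0,-0.23,0.7,1.4,0,0,0,-0.35,0.7,1.4,0,0,0,-0.47,0.7,1.4,0,0,0,-0.59,0.7,1.4,0,0,0,-0.71,0.7,1.4,0,0,0,-0.83,0.7,1.4,0,0,0,-0.95,0.7,1.4,0,0,0,-1.07,0.7,1.4,0,0,0,-1.19]'

```text
time: 6.3
ee_pos: [577.1, 232.3, 62.5]
tcp_rot: [[0.258, 0.966, -0.0], [0.966, -0.258, -0.0], [-0.0, -0.0, -1.0]]
wrist_force: [0.0, -0.1, -0.1]
gripper_width: 0.998
gripper_force: 0.0
```

```bash
python3 - <<'E'
from h import *
st(); go([577,232.6,63],96.4)
E
```

```text
t 6.3 p [577.1 232.3  62.5] yaw 75.04 z [-1.e-04 -1.e-04 -1.e+00] F [ 0.  -0.1 -0.1] M [-0.01 -0.01  0.01] grip [0.998 0.   ]
shift [ 0.2 -0.2 -0.5] turn [-1.000e-04  1.000e-04 -3.729e-01] rows>= 3.0
```

Call:
send_rows --moves '[0,0,0,0,0,-0.12,0,0,0,0,0,-0.24,0,0,0,0,0,-0.372,0,0,0,0,0,-0.372,0,0,0,0,0,-0.372]'

```text
time: 6.72
ee_pos: [577.1, 232.1, 62.4]
tcp_rot: [[-0.101, 0.995, -0.0], [0.995, 0.101, 0.0], [0.0, -0.0, -1.0]]
wrist_force: [0.5, -0.2, 0.0]
gripper_width: 1.001
gripper_force: 0.0
```

Call:
send_rows --moves '[0,0,0,0,0,0,0,0,0,0,0,0,0,0,0,0,0,0,0,0,0,0,0,0,0,0,0,0,0,0,0,0,0,0,0,0,0,0,0,0,0,0,0,0,0,0,0,0,0,0,0,0,0,0]' --claw 0.4 --newtons 20

```text
time: 7.47
ee_pos: [577.2, 232.5, 62.7]
tcp_rot: [[-0.105, 0.995, 0.0], [0.995, 0.105, 0.0], [0.0, 0.0, -1.0]]
wrist_force: [-0.3, -0.4, 1.5]
gripper_width: 0.512
gripper_force: 21.8
```

```bash
python3 - <<'E'
from h import *
st()
E
```

```text
t 7.47 p [577.2 232.5  62.7] yaw 96.01 z [ 2.e-04  2.e-04 -1.e+00] F [-0.3 -0.4  1.5] M [ 0.02  0.09 -0.03] grip [ 0.512 21.766]
```

The adapter is centred on both axes and gripped across the 44 mm faces. The TCP reads x 577.2 and the camera read 577.1, so the bias is small. I'll grip firmer and lift.

Call:
send_rows --moves '[0,0,0,0,0,0,0,0,0,0,0,0,0,0,-4,0,0,0,0,0,-12,0,0,0,0,0,-26,0,0,0,0,0,-42,0,0,0,0,0,-60,0,0,0,0,0,-75,0,0,0,0,0,-83,0,0,0,0,0,-85,0,0,0]' --claw 0.35 --newtons 60

```text
time: 8.3
ee_pos: [578.1, 232.7, 149.6]
tcp_rot: [[-0.105, 0.995, 0.003], [0.995, 0.105, 0.001], [0.001, 0.003, -1.0]]
wrist_force: [0.1, -0.1, -1.6]
gripper_width: 0.514
gripper_force: 61.0
```

```bash
python3 - <<'E'
from h import *
st(); go([583.7,-173.7,140],118)
E
```

```text
t 8.3 p [578.1 232.7 149.6] yaw 96.0 z [ 0.0029  0.0012 -1.    ] F [ 0.1 -0.1 -1.6] M [-0.06 -0.03 -0.03] grip [ 0.514 60.966]
shift [-404.8  -37.     9.1] turn [ 3.100e-03 -3.000e-04 -3.839e-01] rows>= 9.8
```

Call:
send_rows --moves '[-12,-1,0,0,0,-0.02,-36,-3,0,0,0,-0.06,-68,-6,0,0,0,-0.1,-104,-9,0,0,0,-0.15,-140,-13,0,0,0,-0.2,-176,-16,2,0,0,-0.25,-212,-19,4,0,0,-0.3,-248,-23,6,0,0,-0.34,-284,-26,8,0,0,-0.38,-318,-29,9,0,0,-0.384]'

```text
time: 9.13
ee_pos: [580.5, -89.4, 137.5]
tcp_rot: [[-0.471, 0.882, -0.002], [0.882, 0.471, -0.0], [0.001, -0.002, -1.0]]
wrist_force: [0.7, 0.4, -1.7]
gripper_width: 0.512
gripper_force: 61.0
```

```bash
python3 - <<'E'
from h import *
st(); go([583.7,-173.7,140],118)
E
```

```text
t 9.13 p [580.5 -89.4 137.5] yaw 118.07 z [-2.1e-03 -1.0e-04 -1.0e+00] F [ 0.7  0.4 -1.7] M [-0.06 -0.06  0.02] grip [ 0.512 60.955]
shift [-75.9 -36.9  -2.5] turn [-0.0019 -0.0009  0.0013] rows>= 2.0
```

Call:
send_rows --moves '[-25,-12,0,0,0,0,-48,-23,0,0,0,0,-65,-32,0,0,0,0,-74,-36,0,0,0,0,-76,-37,2,0,0,0,-76,-37,10,0,0,0,-76,-37,18,0,0,0,-76,-37,24,0,0,0,-76,-37,26,0,0,0,-76,-37,26,0,0,0]'

```text
time: 9.97
ee_pos: [584.1, -169.9, 111.5]
tcp_rot: [[-0.471, 0.882, -0.002], [0.882, 0.471, 0.001], [0.002, -0.001, -1.0]]
wrist_force: [0.4, -0.7, -1.6]
gripper_width: 0.508
gripper_force: 61.0
```

```bash
python3 - <<'E'
from h import *
st(); go([583.7,-173.7,100],118)
f=cam("wrist"); save(f,"w4.png")
E
```

```text
t 9.97 p [ 584.1 -169.9  111.5] yaw 118.13 z [-1.9e-03  9.0e-04 -1.0e+00] F [ 0.4 -0.7 -1.6] M [0.04 0.03 0.02] grip [ 0.508 60.99 ]
shift [-3.1 -2.1 11.5] turn [-0.0012 -0.0017  0.0023] rows>= 0.3
```

View pics/w4.png

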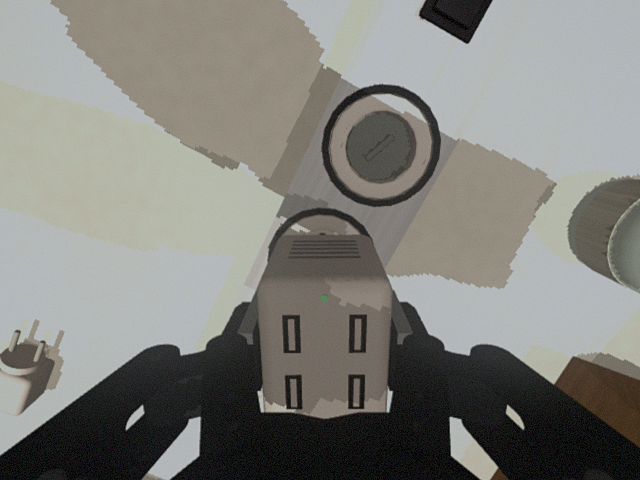

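The adapter is held upright over the outlet, with the cap outlet's bezel visible at (382,145). Comparing that bezel between this view and the earlier one gives the camera bias.

Call:
send_rows --moves '[-3,-2,3,0,0,0,-3,-2,3,0,0,0,-3,-2,3,0,0,0,-3,-2,3,0,0,0]'

```text
time: 10.35
ee_pos: [584.4, -175.2, 109.8]
tcp_rot: [[-0.469, 0.883, 0.0], [0.883, 0.469, -0.0], [-0.0, 0.0, -1.0]]
wrist_force: [0.7, 0.1, -2.3]
gripper_width: 0.51
gripper_force: 61.0
```

```bash
python3 - <<'E'
from h import *
import pickle
st(); f=cam("wrist"); st(); w=pickle.load(open("w.pkl","rb"))
def rings(f,th,guess,z=44):
    g=cv2.cvtColor(f["pixels"],cv2.COLOR_RGB2GRAY); c=f["Rw"].T@(np.array(guess)-f["o"])
    u0,v0=f["cx"]+f["F"]*c[0]/c[2],f["cy"]+f["F"]*c[1]/c[2]
    cs,_=cv2.findContours((g<th).astype(np.uint8),cv2.RETR_CCOMP,cv2.CHAIN_APPROX_NONE)
    for k in cs:
        if len(k)<60: continue
        (a,b),s,_=cv2.fitEllipse(k)
        if np.hypot(a-u0,b-v0)<15 and min(s)>50: print(th,len(k),round(a,1),round(b,1),np.round(s,1),onplane(f,a,b,z).round(2)[:2])
for th in(50,60,70):
    print("free@0");rings(w,th,[583.7,-173.7,44]); print("cap@0"); rings(w,th,[581.5,-98.5,44]); print("cap@118");rings(f,th,[581.5,-98.5,44])
E
```

```text
t 10.35 p [ 584.4 -175.2  109.8] yaw 118.0 z [ 4.e-04 -1.e-04 -1.e+00] F [ 0.7  0.1 -2.3] M [-0.01 -0.02  0.02] grip [ 0.51  60.993]
t 10.4 p [ 584.4 -175.1  109.8] yaw 118.0 z [ 5.e-04 -1.e-04 -1.e+00] F [ 0.5  0.4 -1. ] M [-0.03 -0.   -0.01] grip [ 0.508 60.993]
free@0
50 683 320.8 141.1 [122.7 128.3] [ 584.91 -173.45]
cap@0
50 373 173.6 145.4 [123.5 139.1] [582.9  -98.73]
50 350 173.9 146.5 [111.1 124.2] [582.34 -98.8 ]
cap@118
50 347 385.2 135.9 [116.8 124.2] [580.44 -97.45]
50 344 385.6 136.5 [107.2 113.3] [580.83 -97.61]
free@0
60 772 320.9 140.8 [122.8 127.8] [ 585.04 -173.51]
cap@0
60 375 173.5 145.4 [123.9 139.6] [582.91 -98.71]
60 358 174.2 146.6 [110.5 122.4] [582.29 -98.99]
cap@118
60 347 385.2 135.9 [117.3 124.6] [580.45 -97.41]
60 314 385.1 136.6 [106. 112.] [580.58 -97.78]
free@0
70 173 323.6 142.1 [76.  79.2] [ 584.42 -174.86]
70 377 320.9 140.6 [129.6 134.2] [ 585.13 -173.53]
70 333 321.5 141.8 [113.7 118.5] [ 584.54 -173.82]
cap@0
70 267 175.0 146.4 [68.2 82.3] [582.4  -99.37]
70 379 173.5 145.4 [124.3 140.1] [582.88 -98.69]
70 334 174.5 146.5 [109.2 121.7] [582.36 -99.14]
cap@118
70 344 385.2 135.9 [117.8 124.8] [580.46 -97.42]
70 311 384.9 136.6 [105.2 111.1] [580.5  -97.83]
```

Camera bias comes out at about (+1.4, 0) mm in the tool frame, so the outlet centre is near (582.7,-173.7). The pin tips should meet the floor at TCP z ≈ 80. I'll correct the position and descend to just above it.

Call:
send_rows --moves '[1.7,-0.9,0,0,0,0,1.7,-0.9,4,0,0,0,1.7,-0.9,10,0,0,0,1.7,-0.9,16,0,0,0,1.7,-0.9,21,0,0,0,1.7,-0.9,24,0,0,0,1.7,-0.9,25,0,0,0,1.7,-0.9,25,0,0,0,1.7,-0.9,25,0,0,0]'

```text
time: 11.15
ee_pos: [582.8, -173.9, 84.6]
tcp_rot: [[-0.47, 0.883, 0.0], [0.883, 0.47, 0.0], [0.0, 0.0, -1.0]]
wrist_force: [0.0, -0.7, -0.9]
gripper_width: 0.507
gripper_force: 61.0
```

```bash
python3 - <<'E'
from h import *
st(); go([582.8,-174,82],118)
E
```

```text
t 11.15 p [ 582.8 -173.9   84.6] yaw 118.02 z [ 1.e-04  1.e-04 -1.e+00] F [ 0.  -0.7 -0.9] M [0.   0.02 0.01] grip [ 0.507 60.993]
shift [-0.1 -0.1  2.6] turn [ 0.0001 -0.      0.0004] rows>= 0.1
```

Position is good. Now lower gently to 1.5 mm past the expected floor contact.

Call:
send_rows --moves '[0,0,1,0,0,0,0,0,2,0,0,0,0,0,3,0,0,0,0,0,4,0,0,0,0,0,4.7,0,0,0,0,0,5.4,0,0,0,0,0,6,0,0,0,0,0,6,0,0,0,0,0,6,0,0,0]'

```text
time: 11.9
ee_pos: [582.8, -173.9, 78.6]
tcp_rot: [[-0.47, 0.883, 0.0], [0.883, 0.47, 0.0], [0.0, 0.0, -1.0]]
wrist_force: [-0.8, 0.6, -0.5]
gripper_width: 0.505
gripper_force: 61.0
```

```bash
python3 - <<'E'
from h import *
st()
E
```

```text
t 11.9 p [ 582.8 -173.9   78.6] yaw 118.02 z [ 1.e-04  0.e+00 -1.e+00] F [-0.8  0.6 -0.5] M [-0.01 -0.01 -0.06] grip [ 0.505 60.995]
```

No contact at 78.6, so the pins may already be entering. Continuing slowly.

Call:
send_rows --moves '[0,0,0.5,0,0,0,0,0,1,0,0,0,0,0,1.5,0,0,0,0,0,2,0,0,0,0,0,2.5,0,0,0,0,0,3,0,0,0,0,0,3,0,0,0]'

```text
time: 12.48
ee_pos: [582.9, -173.8, 75.6]
tcp_rot: [[-0.47, 0.883, 0.0], [0.883, 0.47, 0.0], [-0.0, 0.0, -1.0]]
wrist_force: [1.4, -0.2, -0.5]
gripper_width: 0.507
gripper_force: 61.0
```

```bash
python3 - <<'E'
from h import *
st()
E
```

```text
t 12.48 p [ 582.9 -173.8   75.6] yaw 118.02 z [ 3.e-04  1.e-04 -1.e+00] F [ 1.4 -0.2 -0.5] M [ 0.08 -0.18 -0.03] grip [ 0.507 61.043]
```

Call:
send_rows --moves '[0,0,0.6,0,0,0,0,0,1.2,0,0,0,0,0,1.8,0,0,0,0,0,2.4,0,0,0,0,0,3,0,0,0,0,0,3.6,0,0,0,0,0,4.2,0,0,0,0,0,4.8,0,0,0,0,0,4.8,0,0,0]'

```text
time: 13.23
ee_pos: [582.9, -173.9, 70.7]
tcp_rot: [[-0.47, 0.883, 0.0], [0.883, 0.47, 0.0], [-0.0, 0.0, -1.0]]
wrist_force: [0.4, 1.3, -0.7]
gripper_width: 0.509
gripper_force: 61.1
```

```bash
python3 - <<'E'
from h import *
st()
E
```

```text
t 13.23 p [ 582.9 -173.9   70.7] yaw 118.02 z [ 3.e-04  1.e-04 -1.e+00] F [ 0.4  1.3 -0.7] M [ 0.1  -0.33 -0.04] grip [ 0.509 61.101]
```

Call:
send_rows --moves '[0,0,0.5,0,0,0,0,0,1,0,0,0,0,0,1.5,0,0,0,0,0,2,0,0,0,0,0,2.5,0,0,0,0,0,3,0,0,0,0,0,3.5,0,0,0,0,0,4,0,0,0,0,0,4.5,0,0,0,0,0,5,0,0,0]'

```text
time: 14.07
ee_pos: [583.6, -173.7, 66.4]
tcp_rot: [[-0.47, 0.883, 0.002], [0.883, 0.47, -0.0], [-0.001, 0.002, -1.0]]
wrist_force: [2.5, 0.6, 6.3]
gripper_width: 0.508
gripper_force: 61.7
```

```bash
python3 - <<'E'
from h import *
st()
E
```

```text
t 14.07 p [ 583.6 -173.7   66.4] yaw 118.03 z [ 0.0018 -0.     -1.    ] F [2.5 0.6 6.3] M [ 0.36 -0.49  0.03] grip [ 0.508 61.713]
```

Call:
send_rows --moves '[-0.2,0.4,0.4,0,0,0,-0.2,0.4,0.8,0,0,0,-0.2,0.4,1.2,0,0,0,-0.2,0.4,1.6,0,0,0,-0.2,0.4,2,0,0,0,-0.2,0.4,2.4,0,0,0,-0.2,0.4,2.8,0,0,0,-0.2,0.4,3.2,0,0,0,-0.2,0.4,3.6,0,0,0,-0.2,0.4,4,0,0,0]'

```text
time: 14.9
ee_pos: [583.6, -173.8, 61.9]
tcp_rot: [[-0.47, 0.883, 0.001], [0.883, 0.47, 0.0], [-0.0, 0.001, -1.0]]
wrist_force: [2.9, 1.9, 5.0]
gripper_width: 0.515
gripper_force: 61.6
```

```bash
python3 - <<'E'
from h import *
st()
E
```

```text
t 14.9 p [ 583.6 -173.8   61.9] yaw 118.02 z [ 8.e-04  1.e-04 -1.e+00] F [2.9 1.9 5. ] M [ 0.33 -0.86 -0.  ] grip [ 0.515 61.629]
```

Call:
send_rows --moves '[0,0,0.4,0,0,0,0,0,0.8,0,0,0,0,0,1.2,0,0,0,0,0,1.6,0,0,0,0,0,2,0,0,0,0,0,2,0,0,0]'

```text
time: 15.4
ee_pos: [583.6, -173.8, 61.7]
tcp_rot: [[-0.47, 0.883, 0.001], [0.883, 0.47, -0.001], [-0.001, 0.0, -1.0]]
wrist_force: [0.5, 1.5, 18.0]
gripper_width: 0.508
gripper_force: 63.4
```

```bash
python3 - <<'E'
from h import *
st()
E
```

```text
t 15.4 p [ 583.6 -173.8   61.7] yaw 118.02 z [ 9.e-04 -9.e-04 -1.e+00] F [ 0.5  1.5 18. ] M [0.49 0.17 0.02] grip [ 0.508 63.405]
```

It is home: a hard stop at 61.7 with 18 N and little tilt. Now let go, then rise.

Call:
send_rows --moves '[0,0,-1.5,0,0,0,0,0,-2,0,0,0,0,0,-2,0,0,0,0,0,-2,0,0,0,0,0,-2,0,0,0,0,0,-2,0,0,0]' --claw 1 --newtons 20

```text
time: 15.9
ee_pos: [582.6, -174.0, 61.3]
tcp_rot: [[-0.47, 0.883, -0.001], [0.883, 0.47, 0.0], [0.001, -0.001, -1.0]]
wrist_force: [0.2, 0.3, 0.3]
gripper_width: 1.002
gripper_force: 0.0
```

Call:
send_rows --moves '[0,0,-5,0,0,0,0,0,-20,0,0,0,0,0,-40,0,0,0,0,0,-65,0,0,0,0,0,-85,0,0,0,0,0,-95,0,0,0,0,0,-100,0,0,0,0,0,-100,0,0,0]'

```text
time: 16.57
ee_pos: [583.5, -174.1, 162.7]
tcp_rot: [[-0.47, 0.883, 0.001], [0.883, 0.47, -0.001], [-0.001, 0.001, -1.0]]
wrist_force: [0.9, -0.2, -0.0]
gripper_width: 0.999
gripper_force: 0.0
```

```bash
python3 - <<'E'
from h import *
import pickle
st(); f=cam("wrist"); save(f,"w5.png"); pickle.dump(f,open("w5.pkl","wb"))
P=cloud(f); m=(P[...,2]>85)&(P[...,2]<125)&(np.hypot(P[...,0]-583,P[...,1]+174)<50); print("top z",np.median(P[m][:,2]),P[m].mean(0),m.sum())
t=cam("top"); T=cloud(t); m=(T[...,2]>85)&(T[...,2]<120)&(np.hypot(T[...,0]-583,T[...,1]+174)<50); print("topcam",np.median(T[m][:,2]) if m.any() else 0)
# rocker: strip axis
y=np.array([-np.sin(np.radians(1.7)),np.cos(np.radians(1.7))]); c=np.array([582.9,-173.8])+40*y; print("strip centre",c,"rocker",c+122*y,"on end",c+136*y)
g=cv2.cvtColor(f["pixels"],cv2.COLOR_RGB2GRAY)
E
```

```text
t 16.57 p [ 583.5 -174.1  162.7] yaw 118.0 z [ 1.4e-03 -6.0e-04 -1.0e+00] F [ 0.9 -0.2 -0. ] M [0.03 0.03 0.  ] grip [0.999 0.   ]
top z 101.58948909619139 [ 581.7117338  -170.71164671  101.01324685] 6782
topcam 101.22158053468956
strip centre [ 581.71335024 -133.8176056 ] rocker [578.09406846 -11.87130266] on end [577.67874104   2.12253538]
```

View pics/w5.png

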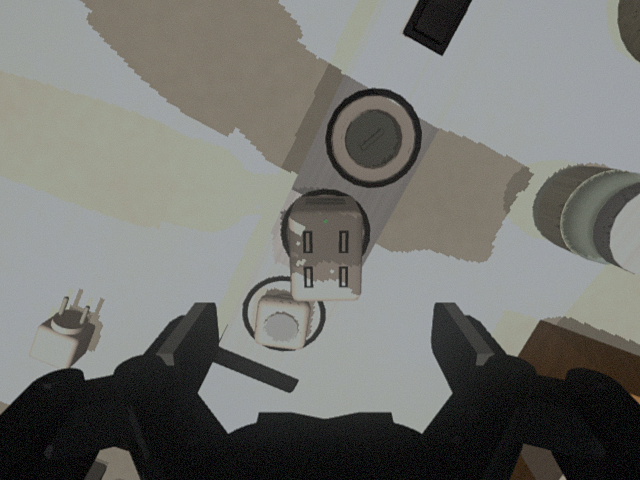

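The adapter is seated: its top at (325,245) measures z ≈ 101.5 against 102 expected, with the bezel around it. Next, shut the fingers and go over the rocker's +y end.

Call:
send_rows --moves '[35,17,0,0,0,0,70,34,0,0,0,0,105,51,0,0,0,0,135,66,10,0,0,0,152,74,30,0,0,0,159,78,55,0,0,0,159,78,75,0,0,0,159,78,85,0,0,0,159,78,90,0,0,0,159,78,90,0,0,0]' --claw 0 --newtons 40

```text
time: 17.5
ee_pos: [576.4, 2.4, 70.3]
tcp_rot: [[-0.469, 0.883, -0.003], [0.883, 0.469, -0.0], [0.001, -0.003, -1.0]]
wrist_force: [-0.1, 0.3, 1.3]
gripper_width: -0.0
gripper_force: 0.0
```

```bash
python3 - <<'E'
from h import *
st(); go([577.7,3,60],118)
E
```

```text
t 17.5 p [576.4   2.4  70.3] yaw 117.97 z [-2.9e-03 -4.0e-04 -1.0e+00] F [-0.1  0.3  1.3] M [ 0.01  0.01 -0.  ] grip [-0.  0.]
shift [-0.1  1.5 10.3] turn [-0.0028 -0.001  -0.0004] rows>= 0.2
```

Call:
send_rows --moves '[0,1,5,0,0,0,0,1,9,0,0,0,0,1,11,0,0,0,0,1,13,0,0,0,0,1,15,0,0,0,0,1,16,0,0,0,0,1,17,0,0,0,0,1,18,0,0,0,0,1,18,0,0,0]'

```text
time: 18.25
ee_pos: [578.5, 4.3, 54.0]
tcp_rot: [[-0.47, 0.883, 0.001], [0.883, 0.47, 0.001], [0.0, 0.001, -1.0]]
wrist_force: [-0.9, 1.5, 3.2]
gripper_width: -0.005
gripper_force: 1.3
```

```bash
python3 - <<'E'
from h import *
st()
E
```

```text
t 18.25 p [578.5   4.3  54. ] yaw 118.05 z [ 8.e-04  9.e-04 -1.e+00] F [-0.9  1.5  3.2] M [ 0.43  0.04 -0.03] grip [-0.005  1.338]
```

Contact at 54, and the end is sinking. Pressing a few millimetres further.

Call:
send_rows --moves '[0,0,1,0,0,0,0,0,2,0,0,0,0,0,3,0,0,0,0,0,4,0,0,0,0,0,4,0,0,0,0,0,4,0,0,0]'

```text
time: 18.75
ee_pos: [578.7, 4.5, 52.7]
tcp_rot: [[-0.47, 0.883, 0.002], [0.883, 0.47, -0.0], [-0.001, 0.001, -1.0]]
wrist_force: [-6.1, 1.5, 26.2]
gripper_width: -0.0
gripper_force: 12.8
```

```bash
python3 - <<'E'
from h import *
st()
E
```

```text
t 18.75 p [578.7   4.5  52.7] yaw 118.05 z [ 1.8e-03 -3.0e-04 -1.0e+00] F [-6.1  1.5 26.2] M [ 0.32  1.44 -0.04] grip [-0.    12.825]
```

Hard stop at 52.7 with 26 N, so the rocker end has bottomed out. Rise clear and check everything.

Call:
send_rows --moves '[0,0,-10,0,0,0,0,0,-35,0,0,0,0,0,-65,0,0,0,-10,0,-95,0,0,0,-35,0,-110,0,0,0,-60,0,-115,0,0,0,-67,0,-115,0,0,0,-67,0,-115,0,0,0]'

```text
time: 19.42
ee_pos: [610.2, -59.4, 164.5]
tcp_rot: [[-0.465, 0.885, 0.0], [0.885, 0.465, -0.002], [-0.002, -0.001, -1.0]]
wrist_force: [-0.8, 1.3, -0.4]
gripper_width: 0.0
gripper_force: 0.0
```

```bash
python3 - <<'E'
from h import *
st(); f=cam("wrist"); P=cloud(f); y=np.array([-.0297,.9996]); r=np.array([578.1,-11.9])
def prof(P,tag):
    q=P[...,:2]-r; a=q@y; b=q@np.array([.9996,.0297])
    print(tag,[(k,np.round(np.median(P[...,2][(abs(a-k)<2)&(abs(b)<7)]),1)) for k in(-14,-9,-4,0,4,9,14)])
prof(P,"after")
import pickle; t,g=pickle.load(open("a.pkl","rb")); prof(cloud(t),"top before"); prof(cloud(g),"scene before")
prof(cloud(cam("top")),"top after"); g2=cam("scene"); G=cloud(g2); prof(G,"scene after")
m=(G[...,2]>90)&(G[...,2]<125)&(np.hypot(G[...,0]-583,G[...,1]+174)<50); print(m.sum(),np.median(G[m][:,2]),G[m].mean(0))
# moved things: depth difference
d=np.abs(g2["range_z"]-g["range_z"])>12; n,l,s,c=cv2.connectedComponentsWithStats(cv2.morphologyEx(d.astype(np.uint8),cv2.MORPH_OPEN,np.ones((4,4))));print(s[1:],c[1:].round())
cv2.imwrite("pics/end.png",g2["pixels"][:,:,::-1])
E
```

```text
t 19.42 p [610.2 -59.4 164.5] yaw 117.72 z [ 3.0e-04 -2.1e-03 -1.0e+00] F [-0.8  1.3 -0.4] M [ 0.02  0.03 -0.02] grip [0. 0.]
after [(-14, np.float64(56.6)), (-9, np.float64(55.7)), (-4, np.float64(54.7)), (0, np.float64(53.8)), (4, np.float64(53.3)), (9, np.float64(52.9)), (14, np.float64(52.5))]
top before [(-14, np.float64(54.9)), (-9, np.float64(52.0)), (-4, np.float64(54.1)), (0, np.float64(54.5)), (4, np.float64(53.5)), (9, np.float64(55.0)), (14, np.float64(55.1))]
scene before [(-14, np.float64(51.7)), (-9, np.float64(53.1)), (-4, np.float64(52.0)), (0, np.float64(52.3)), (4, np.float64(52.2)), (9, np.float64(55.4)), (14, np.float64(54.9))]
top after [(-14, np.float64(578.3)), (-9, np.float64(545.3)), (-4, np.float64(60.1)), (0, np.float64(55.7)), (4, np.float64(54.9)), (9, np.float64(52.7)), (14, np.float64(53.7))]
scene after [(-14, np.float64(576.3)), (-9, np.float64(573.9)), (-4, np.float64(53.6)), (0, np.float64(53.4)), (4, np.float64(51.7)), (9, np.float64(51.4)), (14, np.float64(51.0))]
537 99.94746134653985 [ 586.45296421 -172.25809641   99.38953329]
[[    0     0    58    80  2237]
 [  221     0   102   232 13433]
 [  327     0     9    17   115]
 [  407   218    33    30   822]
 [  218   226    33    35   816]] [[ 22.  36.]
 [277.  94.]
 [331.   7.]
 [423. 232.]
 [234. 243.]]
```

View pics/end.png

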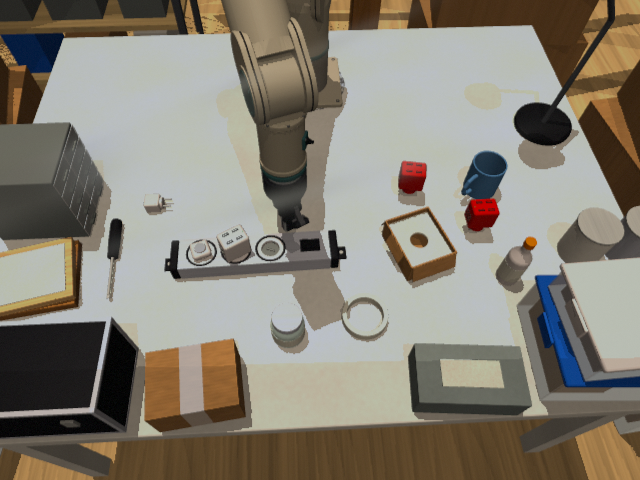

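The scene view shows the adapter seated at (234,243), the carton empty at (420,240) and everything else unmoved. The rocker's +y end is now about 4 mm lower than its other end, so it is on. The gripper is clear.

```bash
python3 -c "
from h import *
st(); print(ctrl.finish_job())"
```

```text
t 19.57 p [608.4 -54.2 163.8] yaw 118.09 z [-0.0025  0.0011 -1.    ] F [-0.7  0.9  0.1] M [-0.04  0.    0.04] grip [0. 0.]
the job is handed in; nothing more can be done
None
```

The adapter is plugged fully home and upright in the free outlet, the strip is switched on and nothing else has moved; I handed the job in at 19.6 s, but the hand-in did not return a verdict.

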